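# Clear the lodged offcut from the fixture plate

## Task

A crumpled copper offcut is lodged in one of the three T-slots of the fixture plate. Take the red-handled scraper out of the slot it is parked in, set it down into the offcut's slot behind the offcut, and push it along the slot until the offcut drops out of the open end and lies in the blue tray; then let go, leaving the scraper standing upright in the plate. Move the offcut with the scraper only, not with the gripper, and leave the clamp bolt in the other slot where it is.

Things in the scene. Friction and masses are not known exactly. Their poses are not given: they have to be found in the camera images.
- plate: Fixed aluminium plate 260 x 220 x 69 mm. Origin: centre of underside, on bench; z up; +x to robot's left, within 20 deg. Three T-slots along x at y = -70, 0, 70 mm: closed at x = -115, open at x = +130. Slot floor z = 45, undercut 44 wide, 14 high, mouth 28 wide, lips 10 thick, top face z = 69. Blue tray at the open ends: x 130 to 225, y -110 to 110, floor z = 3, walls 30 high.
- scraper: Loose scraper, 0.3 kg, upright in a slot. Origin: centre of its steel shoulder's underside, resting on the plate's top face; x along the slot (same both ways round), z up. Shoulder 60 (x) x 52 x 6 mm; below it a brass tongue 50 (x) x 16 mm, 22 mm deep, ends 2 mm over the slot floor; above it a red handle 40 (x) x 28 mm, from 6 to 76 mm over the origin. It stands by itself in any slot.
- scrap: Loose crumpled copper offcut, a flat six-sided lump 34 to 39 mm across, 9 mm thick, 0.05 kg, lying on a slot floor under the lips, seen through the mouth and too wide to come up through it. Origin: its centre (4.5 mm above what it lies on). It slides freely. It starts at plate x = 0 to 65 mm, so the scraper fits between it and the closed end.
- bolt: Loose steel clamp bolt in the third slot, to be left alone, 0.2 kg. Head 34 x 36 x 10 mm under the lips; a 14 mm stud with a 36 mm washer and dark hexagonal nut stands up to 20 mm above the plate's top face. Origin: centre of the head's underside, on the slot floor.

How it is judged:
By the outcome, as a careful person would: the job done as asked, in the order asked, and still so for the second after the job is handed in, with the robot touching nothing.
It also fails if it takes over 40 s, if anything falls off the work surface, if the arm or the gripper's body presses on something with over 40 N, if the wrist force passes 120 N, or if a joint passes its speed limit or range.

## Robot

A 6-joint arm with a two-finger parallel gripper is mounted at the origin on the work surface. World frame = base frame: x ahead of the robot, y to its left, z up, the work surface at z = 0. Lengths are in m, angles in rad, forces in N, time in s.
With the tool pointing down it reaches from about 0.325 to 0.775 m from the base axis. Payload 9.3 kg.
Tool frame: the origin (TCP) lies midway between the tips of the shut fingers; the grasp point (between the pads) lies 19 mm behind it (manip.pinch_z is the distance from the TCP to the grasp point, in m); x points along the fingers, y is the direction in which the jaws open and shut, and the axes are right-handed (so a half turn about x gives the same grasp; the last joint's range is limited). The gripper opens to 85 mm and grips with 20 to 120 N. Pads are 22 mm wide; open, the fingers measure 114 mm over their backs; the gripper's body (76 mm by 85 mm) begins 54 mm behind the grasp point. The pads swing forward as they close: fully open they stand 13 mm farther back than shut.
Start: joints at [1.092, 0.259, 0.021, 1.334, 0, 1.418], TCP at [0.176, 0.521, 0.231] pointing down, gripper open.
Joint ranges: [-3.04, 3.04], [-0.91, 1.82], [-1.04, 1.36], [-1.92, 1.95], [-1.52, 1.45], [-3.14, 3.14]. Speed limits (rad/s): [2.22, 2.22, 2.79, 3.14, 3.14, 3.14].

## Interface

Orientations are given as a rotation vector (axis times angle).
In Python, from station import manip, read_camera, silhouettes, tip_of gives the robot as it stands.
- The arm moves only by the shell command python3 -m creep 'ROWS' [OPENING] [FORCE]. ROWS is JSON, a list of rows, each an object with "translation": the shift along the world's x, y, z in cm, a list of three; "twist": the turn about the world's z in degrees. A call has 1 to 10 rows; each row is the pose to reach, as a shift and turn from the pose commanded when the call began; what a row does not reach only later rows make up. A row lasts 1/12 s, in which the tool goes at most 41.7 mm and 7.16 degrees, less where a joint would pass 70% of its speed; a pose out of reach is approached as far as the arm can. A call with a gripper value outside its range is refused whole. OPENING is the finger opening in cm, from 0 to 8.54, set as the call begins (- or left out, the last holds). The fingers move at their own pace and stop on an object; FORCE is the grip in N (left out, the last holds). Time passes only in rows, so rows that repeat a pose let the fingers close. It gives the time, the measured TCP pose, the force and the opening at its end, in the units of the state.
- manip.observe(): the state, without advancing time (a new reading comes with each control period).
- read_camera(name): name is "scene" or "top" or "wrist"; returns a dict with "frame" (420x560x3 uint8, red, green, blue), "fx", "fy", "cx", "cy" (pixels), "k1" (the pictures are not rectified: a ray, as slopes to the right and down, at radius r is drawn at 1 + k1 r^2 times it, then the intrinsics apply), "eye" and "rotation" of the camera in the world. Camera axes: x right, y down, z forward; pixel columns grow to the right and rows downward; lengths in m; the calibration is good to about 2 mm. A picture is of the moment at which its call begins. There is no depth.
- manip.job_done(): hands the job in, once; it reports no verdict.
Trained networks look in the newest picture that a camera, given by its name, has taken for a name from the list of things; names that differ only in an ending like _2 or _b are one class to them, and where a whole thing is asked for, a point or a joint stands for the part that bears it (a point fixed in the world has none). Each returns a list of dicts, best first, with "p" (0 to 1); they miss things now and then, are a little off and sometimes report something else, mostly with a low value. They report only what shows in the picture. A call takes as long as a camera call.
- silhouettes(name, camera): "mask" (420x560 bool, what is visible of it) and "point" ([row, column] in pixels, amid what is visible of it).
- tip_of(name, camera): "point" ([row, column] in pixels: a listed point, or the origin of a listed thing).
The state is a dict: "time": time; "joint_pos": joint angles; "joint_velocities": joint speeds; "joint_efforts": joint torques, N m; "position": TCP position; "orientation": TCP orientation; "force": force on the tool from outside, world axes, zero at the start; "torque": the same for the moment, N m; "grip_width": opening from 0.0 (shut) to 1.0 (fully open).
Only numpy, scipy, OpenCV 4.12 (cv2) and the standard library are available. Lean on these libraries where they do the work, as an engineer would, in place of code of your own. Each camera call takes 0.05 s, during which the arm holds its last target.

## Working session

There is one attempt and no reset: what is moved stays moved. The work goes in short steps, Python scripts to look and compute and a shell command to move; the robot and the scene stay as the last step left them, time stands still between calls to the robot, and variables do not carry over. Pictures are saved under pics/ and viewed, and the job is handed in when it is done.

```bash
mkdir -p pics; ls
python3 - <<'E'
from station import manip, read_camera, silhouettes, tip_of
import cv2
print(manip.observe())
for c in ("scene","top","wrist"):
    d=read_camera(c)
    cv2.imwrite(f"pics/{c}0.png",d["frame"][:,:,::-1])
    print(c,{k:v for k,v in d.items() if k!="frame"})
    if c!="wrist":
        for n in("plate","scraper","scrap","bolt"):
            print(n,[(x["p"],x["point"]) for x in tip_of(n,c)],[(x["p"],x["point"],x["mask"].sum()) for x in silhouettes(n,c)])
E
```

```text
pics
{'time': 0.0, 'joint_pos': array([1.09245425e+00, 2.59196555e-01, 2.07340082e-02, 1.33372658e+00,
       4.70194520e-06, 1.41819702e+00]), 'joint_velocities': array([ 1.53943644e-03, -2.65177023e-04, -3.15281162e-04, -3.31808795e-04,
        2.88609136e-04, -1.61870161e-05]), 'joint_efforts': array([-2.10974948e-03, -5.55643809e+01,  3.44530213e+01,  1.37497010e-02,
       -1.33155781e-04,  1.33387829e-05]), 'position': array([0.17586863, 0.52080436, 0.23065289]), 'orientation': array([ 0.25460594,  1.55607479, -0.25669115]), 'force': array([-1.61001999, -0.97573813,  0.99462909]), 'torque': array([-0.02180883, -0.02961228,  0.00141723]), 'grip_width': 1.0017791944722463}
scene {'fx': 500.1263080695767, 'fy': 500.1263080695767, 'cx': 285.11089457620443, 'cy': 213.84889304244876, 'k1': -0.1662936099495074, 'eye': array([0.86100274, 0.45580275, 0.45599041]), 'rotation': array([-0.7783956 , -2.47970498,  1.22880274])}
plate [(0.96, [248.5, 291.7])] [(0.89, [280.8, 324.3], np.int64(38793))]
scraper [(0.55, [242.5, 259.8]), (0.52, [220.8, 356.3])] [(0.72, [210.9, 301.6], np.int64(718
[... 320 characters left out ...]
64, 'cy': 205.72491321546457, 'k1': -0.09214446031519787, 'eye': array([0.53534481, 0.02595369, 0.70665997]), 'rotation': array([-2.18974412,  2.19314726, -0.02837052])}
plate [(0.75, [215.1, 283.3])] [(0.6, [209.8, 259.3], np.int64(27057))]
scraper [(0.77, [161.0, 256.8])] [(0.62, [162.0, 257.6], np.int64(1290))]
scrap [(0.63, [251.8, 250.3])] [(0.75, [248.8, 248.7], np.int64(318))]
bolt [(0.62, [211.5, 274.1])] [(0.79, [210.5, 273.8], np.int64(412))]
wrist {'fx': 350.2031714982055, 'fy': 350.2031714982055, 'cx': 274.8118567860783, 'cy': 210.4915590889824, 'k1': -0.06578269925840097, 'eye': array([0.1103584 , 0.5444391 , 0.37498501]), 'rotation': array([2.36060425, 1.6949423 , 0.23672287])}
```

View pics/top0.png

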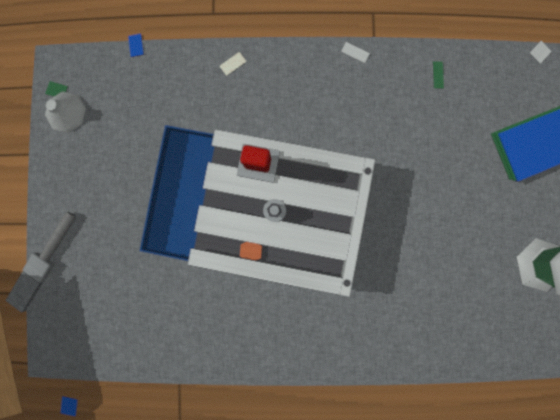

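View pics/scene0.png

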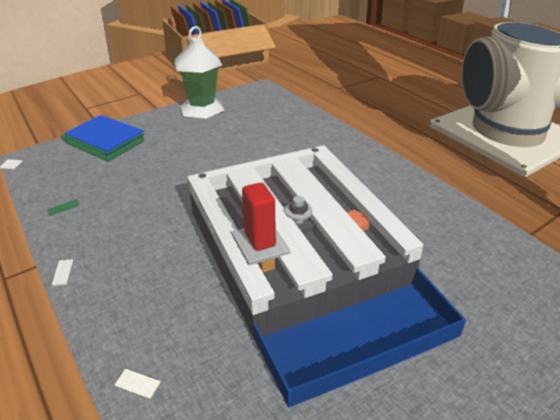

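The top view shows the scraper in the far slot (256,158), the bolt in the middle one (274,210), and the copper scrap in the near slot (250,251). The slots' open ends and the tray are on the left. Next I fit the poses.

```bash
cat > h.py <<'E'
import numpy as np, cv2
from scipy.spatial.transform import Rotation as R
from scipy.optimize import least_squares
def proj(d,P):
    P=np.atleast_2d(P); Rm=R.from_rotvec(d["rotation"]).as_matrix()
    q=(P-d["eye"])@Rm; s=q[:,:2]/q[:,2:]; r2=(s**2).sum(1,keepdims=True)
    s=s*(1+d["k1"]*r2); return np.c_[d["fx"]*s[:,0]+d["cx"],d["fy"]*s[:,1]+d["cy"]]
def unproj(d,uv,z):
    u=((uv[0]-d["cx"])/d["fx"],(uv[1]-d["cy"])/d["fy"]); u=np.array(u); s=u.copy()
    for _ in range(20): s=u/(1+d["k1"]*(s@s))
    v=R.from_rotvec(d["rotation"]).as_matrix()@np.r_[s,1]
    return d["eye"]+v*(z-d["eye"][2])/v[2]
def w(pl,p):  # plate->world
    x,y,a=pl; p=np.atleast_2d(np.array(p,float)); c,s=np.cos(a),np.sin(a)
    return np.c_[x+c*p[:,0]-s*p[:,1],y+s*p[:,0]+c*p[:,1],p[:,2]]
def inv(pl,P):
    x,y,a=pl; c,s=np.cos(a),np.sin(a); dx,dy=P[0]-x,P[1]-y
    return np.array([c*dx+s*dy,-s*dx+c*dy,P[2]])
E
python3 - <<'E'
from h import *
from station import *
t=read_camera("top"); s=read_camera("scene")
C=np.array([[.13,-.11,.069],[-.13,-.11,.069],[-.13,.11,.069],[.13,.11,.069]])
T=np.array([[214,131],[374.5,159],[350.5,295.5],[189,263.5]])
S=np.array([[255.5,308.5],[189.5,180],[322,148],[420.5,247]])
def f(p): return np.r_[(proj(t,w(p,C))-T).ravel(),(proj(s,w(p,C))-S).ravel()]
for ff in (f,lambda p:f(p)[:8],lambda p:f(p)[8:]):
    r=least_squares(ff,[.53,.03,1.4]); print(r.x,np.degrees(r.x[2]),r.fun.round(1))
pl=least_squares(f,[.53,.03,1.4]).x
np.save("pl.npy",pl)
for d,n in((t,"top"),(s,"scene")):
  im=cv2.resize(d["frame"][:,:,::-1],None,fx=1,fy=1).copy()
  def poly(q):
    cv2.polylines(im,[np.round(proj(d,w(pl,q))).astype(int)],True,(0,255,0),1)
  poly(C)
  for y in(-.07,0,.07): poly([[-.115,y-.014,.069],[.13,y-.014,.069],[.13,y+.014,.069],[-.115,y+.014,.069]])
  cv2.imwrite(f"pics/fit_{n}.png",im[100:330,130:480].repeat(2,0).repeat(2,1))
  for nm,z in(("scraper",.069),("scrap",.0495),("bolt",.045)):
    print(n,nm,[(x["p"],inv(pl,unproj(d,x["point"][::-1],z)).round(4)) for x in tip_of(nm,n)])
  for nm,z in(("scraper",.145),("scrap",.054)):
    for x in silhouettes(nm,n):
        ys,xs=np.nonzero(x["mask"]); print(nm,x["p"],xs.min(),xs.max(),ys.min(),ys.max(),inv(pl,unproj(d,(xs.mean(),ys.mean()),z)).round(4))
E
```

```text
[0.55381073 0.03586788 1.39091214] 79.69339552598626 [-2.4 -1.5 -2.7 -1.3 -2.4 -0.6 -2.9  1.6 -3.  -6.2 -4.2 -2.1  0.3 -2.2
  3.4 -2.4]
[0.55311645 0.03170286 1.38656962] 79.44458703397082 [ 0.5 -1.4  0.2 -0.4 -0.1  0.1 -0.6  1.6]
[0.55608022 0.04082429 1.39383275] 79.86073417896394 [-1.8 -2.2 -4.3  0.2  0.8 -0.6  5.2  0.3]
top scraper [(0.63, array([ 0.0521, -0.0697,  0.069 ]))]
top scrap [(0.55, array([0.038 , 0.0707, 0.0495]))]
top bolt [(0.89, array([ 0.0042, -0.002 ,  0.045 ]))]
scraper 0.7 236 279 144 181 [ 0.0403 -0.06    0.145 ]
scrap 0.66 239 260 242 259 [0.0357 0.0703 0.054 ]
scene scraper [(0.69, array([ 0.0459, -0.0641,  0.069 ]))]
scene scrap [(0.75, array([0.0354, 0.0703, 0.0495]))]
scene bolt [(0.56, array([0.0044, 0.0043, 0.045 ]))]
scraper 0.91 232 290 182 271 [ 0.1065 -0.0895  0.145 ]
scrap 0.72 348 369 210 230 [0.039 0.077 0.054]
scrap 0.26 285 315 196 231 [-0.0046  0.0119  0.054 ]
```

Run:
```python
from station import *; from h import *
o=manip.observe(); print(R.from_rotvec(o["orientation"]).as_matrix().round(3),manip.pinch_z,o["time"])
```

```text
[[ 0.     0.32   0.947]
 [ 0.     0.947 -0.32 ]
 [-1.     0.     0.   ]] 0.0187 1.55
```

View pics/fit_top.png

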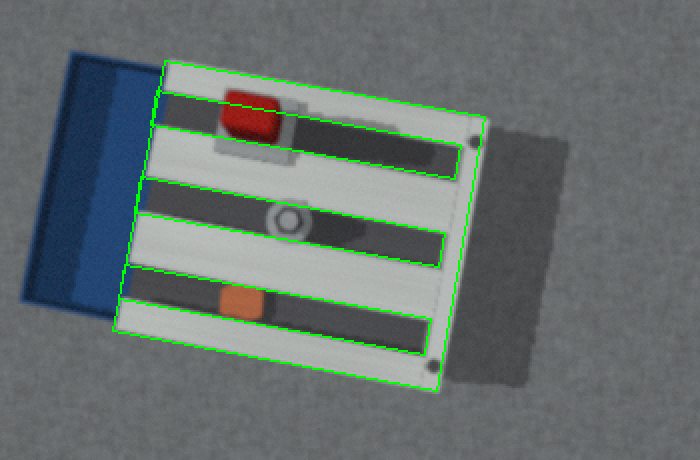

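View pics/fit_scene.png

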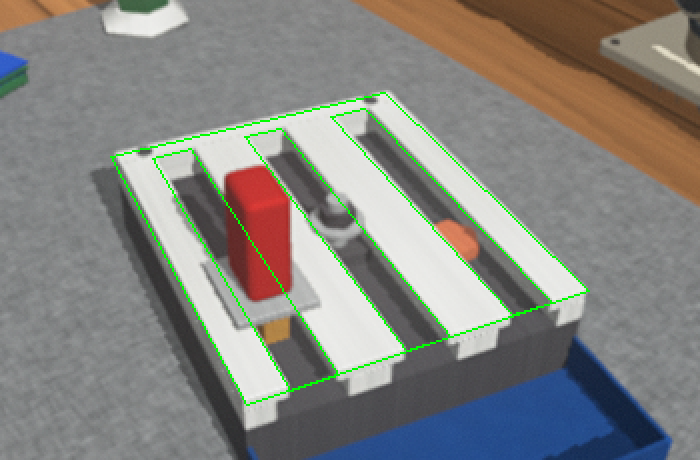

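```bash
cat > loc.py <<'E'
from h import *
from station import *
def redmask(im):
    a=im.astype(int); m=((a[...,0]>90)&(a[...,1]<0.35*a[...,0])&(a[...,2]<0.35*a[...,0])).astype(np.uint8)
    n,l,s,_=cv2.connectedComponentsWithStats(m); k=1+s[1:,4].argmax(); return l==k
def hull(d,x,y,a,z0=.075):
    P=[[i*.02,j*.014,z] for i in(-1,1) for j in(-1,1) for z in(z0,z0+.07)]
    m=np.zeros((420,560),np.uint8); cv2.fillConvexPoly(m,np.round(16*cv2.convexHull(proj(d,w((x,y,a),P)).astype(np.float32))).astype(int),1,shift=4); return m>0
E
python3 - <<'E'
from loc import *
from scipy.optimize import minimize
a=1.3866
for n in("top","scene"):
    d=read_camera(n); m=redmask(d["frame"])
    f=lambda p: 1-(m&hull(d,p[0],p[1],a)).sum()/(m|hull(d,p[0],p[1],a)).sum()
    r=minimize(f,[.63,.07],method="Nelder-Mead",options=dict(initial_simplex=[[.63,.07],[.645,.07],[.63,.085]]))
    print(n,m.sum(),r.x,1-r.fun,inv((.5531,.0317,a),np.r_[r.x,.075]))
E
```

```text
top 470 [0.62905884 0.06911377] 0.5717761557177615 [ 0.05069323 -0.06782132  0.075     ]
scene 1345 [0.62585632 0.06384857] 0.5803802938634399 [ 0.04493053 -0.06563734  0.075     ]
```

```bash
python3 -m creep '[{"translation":[23,-23,2],"twist":-45},{"translation":[23,-23,2],"twist":-45},{"translation":[23,-23,2],"twist":-45},{"translation":[23,-23,2],"twist":-45},{"translation":[23,-23,2],"twist":-45},{"translation":[23,-23,2],"twist":-45},{"translation":[23,-23,2],"twist":-45},{"translation":[23,-23,2],"twist":-45},{"translation":[23,-23,2],"twist":-45},{"translation":[23,-23,2],"twist":-45}]' 8.5 60
```

```text
time: 2.48
position: [0.4073, 0.2897, 0.2512]
orientation: [0.867, 1.391, -0.867]
force: [-0.6, 0.7, 0.4]
grip_width: 0.995
```

```bash
python3 -m creep '[{"translation":[21.5,-22,2],"twist":-37},{"translation":[21.5,-22,2],"twist":-37},{"translation":[21.5,-22,2],"twist":-37},{"translation":[21.5,-22,2],"twist":-37},{"translation":[21.5,-22,2],"twist":-37},{"translation":[21.5,-22,2],"twist":-37},{"translation":[21.5,-22,2],"twist":-37},{"translation":[21.5,-22,2],"twist":-37},{"translation":[21.5,-22,2],"twist":-37}]'
python3 - <<'E'
from loc import *
o=manip.observe(); print(o["position"],R.from_rotvec(o["orientation"]).as_matrix().round(3),o["time"],o["joint_pos"])
d=read_camera("wrist"); np.save("wr.npy",d,allow_pickle=True)
cv2.imwrite("pics/w1.png",d["frame"][:,:,::-1]); print(d["eye"],d["rotation"])
E
```

```text
time: 3.23
position: [0.623, 0.0693, 0.27]
orientation: [1.346, 1.115, -1.348]
force: [-0.6, 0.6, -0.1]
grip_width: 0.994
[0.6230486  0.06933669 0.26996099] [[-0.001  0.982 -0.187]
 [-0.    -0.187 -0.982]
 [-1.    -0.001  0.   ]] 3.2333 [-2.27827635e-02  3.90143571e-01  3.11935102e-01  1.49365361e+00
 -2.97808190e-04  1.73627907e+00]
[0.63646405 0.13883669 0.41363144] [ 2.85122127 -0.26847916 -0.03882518]
```

View pics/w1.png

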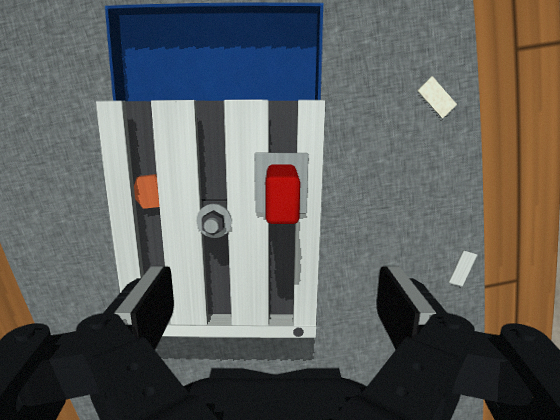

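Run:
```python
from loc import *
d=np.load("wr.npy",allow_pickle=True).item()
C=np.array([[.13,-.11,.069],[.13,.11,.069],[-.13,-.11,.069],[.13,-.084,.069],[.13,-.056,.069],[.13,-.014,.069],[.13,.014,.069],[.13,.056,.069],[.13,.084,.069]])
T=np.array([[325,100.5],[97,101.5],[317,337.5],[298,100.5],[269.5,100.5],[224.5,101],[195.5,101],[151,101.5],[123.5,101.5]])
r=least_squares(lambda p:(proj(d,w(p,C))-T).ravel(),[.55,.03,1.39],loss="soft_l1"); pl=r.x
print(pl,np.degrees(pl[2])); print((proj(d,w(pl,C))-T).round(1)); np.save("plw.npy",pl)
im=d["frame"][:,:,::-1].copy()
def poly(q,c=(0,255,0)): cv2.polylines(im,[np.round(16*proj(d,w(pl,q))).astype(int)],True,c,1,shift=4)
poly([[.13,-.11,.069],[.13,.11,.069],[-.13,.11,.069],[-.13,-.11,.069]])
for y in(-.07,0,.07): poly([[-.115,y-.014,.069],[.13,y-.014,.069],[.13,y+.014,.069],[-.115,y+.014,.069]])
from scipy.optimize import minimize
m=redmask(d["frame"])
f=lambda p: 1-(m&hull(d,p[0],p[1],pl[2])).sum()/(m|hull(d,p[0],p[1],pl[2])).sum()
q=minimize(f,[.625,.068],method="Nelder-Mead",options=dict(initial_simplex=[[.63,.07],[.645,.07],[.63,.085]]))
print("handle",q.x,1-q.fun,inv(pl,np.r_[q.x,0]))
h=hull(d,q.x[0],q.x[1],pl[2]); e=cv2.findContours(h.astype(np.uint8),0,1)[0]; cv2.drawContours(im,e,-1,(255,255,0),1)
cv2.imwrite("pics/w1fit.png",im[80:350,80:340].repeat(2,0).repeat(2,1))
for n,z in(("scrap",.0495),("bolt",.045),("scraper",.069)): print(n,[(x["p"],inv(pl,unproj(d,x["point"][::-1],z)).round(4)) for x in tip_of(n,"wrist")])
o=manip.observe(); print("hand in plate",inv(pl,o["position"]))
```

```text
[0.55314886 0.03203298 1.38182988] 79.17301992500165
[[ 1.1  0.2]
 [-0.4  0.8]
 [-0.4 -0.4]
 [ 0.6  0.1]
 [-0.5 -0. ]
 [ 0.1 -0.4]
 [-0.3 -0.2]
 [ 0.5 -0.2]
 [-0.6  0.3]]
handle [0.63023986 0.07107591] 0.8555858310626703 [ 0.05282899 -0.06838473  0.        ]
scrap [(0.97, array([0.0352, 0.0742, 0.0495]))]
bolt [(0.59, array([0.0147, 0.0006, 0.045 ]))]
scraper [(0.71, array([ 0.0507, -0.066 ,  0.069 ]))]
hand in plate [ 0.05251212 -0.05815665  0.27140956]
```

View pics/w1fit.png

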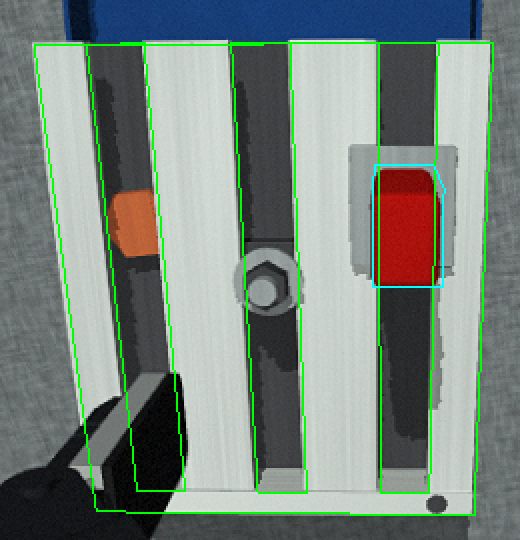

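```bash
python3 -m creep '[{"translation":[0.9,0,-3],"twist":0},{"translation":[0.9,0,-6],"twist":0},{"translation":[0.9,0,-9],"twist":0},{"translation":[0.9,0,-12],"twist":0},{"translation":[0.9,0,-15],"twist":0},{"translation":[0.9,0,-17.4],"twist":0},{"translation":[0.9,0,-17.4],"twist":0}]'
python3 -m creep '[{"translation":[0,0,0],"twist":0},{"translation":[0,0,0],"twist":0},{"translation":[0,0,0],"twist":0},{"translation":[0,0,0],"twist":0},{"translation":[0,0,0],"twist":0},{"translation":[0,0,0],"twist":0},{"translation":[0,0,0],"twist":0},{"translation":[0,0,0],"twist":0}]' 1 60
python3 - <<'E'
from loc import *
d=read_camera("wrist");cv2.imwrite("pics/w2.png",d["frame"][:,:,::-1])
d=read_camera("scene");cv2.imwrite("pics/s2.png",d["frame"][:,:,::-1])
E
```

```text
time: 4.02
position: [0.6266, 0.0728, 0.093]
orientation: [1.34, 1.121, -1.349]
force: [-0.4, 0.2, -0.5]
grip_width: 0.999
time: 4.68
position: [0.6306, 0.0712, 0.0989]
orientation: [1.346, 1.114, -1.343]
force: [-2.3, 0.9, 6.8]
grip_width: 0.318
```

View pics/w2.png

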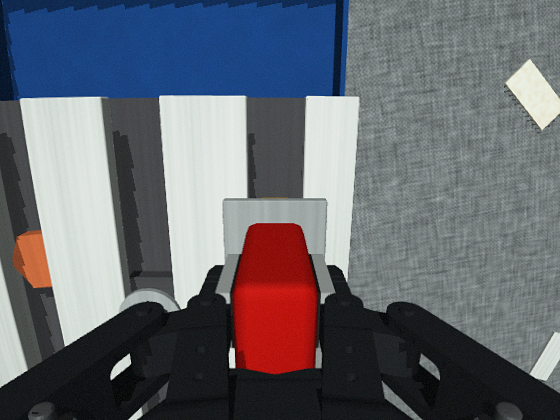

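View pics/s2.png

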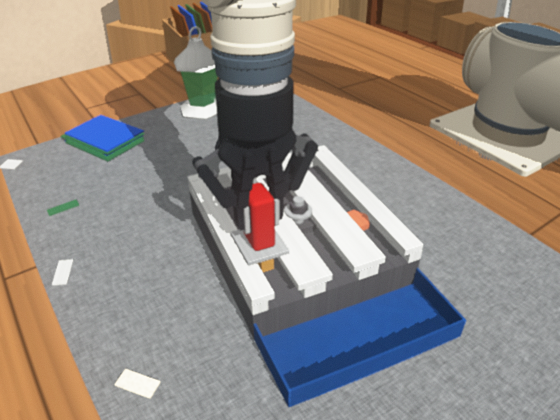

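The scraper is gripped, with an opening of about 27 mm on the 28 mm handle. Next I lift it and move over to the offcut's slot.

```bash
python3 -m creep '[{"translation":[0,0,1.5],"twist":0},{"translation":[0,0,4],"twist":0},{"translation":[0,0,7],"twist":0},{"translation":[0,0,7],"twist":0}]'
python3 -m creep '[{"translation":[-3,-1.4,0],"twist":0},{"translation":[-6.2,-2.8,0],"twist":0},{"translation":[-9.3,-4.2,0],"twist":0},{"translation":[-12.4,-5.6,0],"twist":0},{"translation":[-14.5,-6.5,0],"twist":0},{"translation":[-15.5,-7,0],"twist":0},{"translation":[-15.5,-7,0],"twist":0},{"translation":[-15.5,-7,0],"twist":0}]'
python3 - <<'E'
from loc import *
pl=np.load("plw.npy")
o=manip.observe();print(inv(pl,o["position"]),o["position"],o["force"],np.degrees(np.arctan2(*R.from_rotvec(o["orientation"]).as_matrix()[1::-1,1])))
for n in("wrist","scene","top"):
    d=read_camera(n);cv2.imwrite(f"pics/{n}3.png",d["frame"][:,:,::-1])
E
```

```text
time: 5.12
position: [0.632, 0.071, 0.1731]
orientation: [1.349, 1.11, -1.339]
force: [0.0, -0.1, -1.9]
grip_width: 0.321
time: 5.78
position: [0.4755, 0.0009, 0.1676]
orientation: [1.346, 1.114, -1.345]
force: [0.7, 0.3, -2.2]
grip_width: 0.317
[-0.04519967  0.07036439  0.16764107] [0.47554655 0.00085543 0.16764107] [ 0.68812834  0.34410015 -2.16228055] -10.717657618915679
```

View pics/wrist3.png

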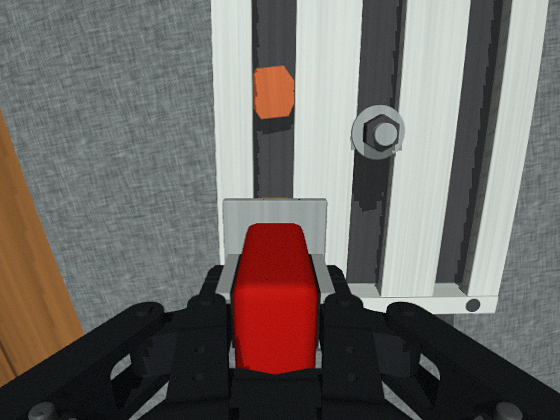

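View pics/scene3.png

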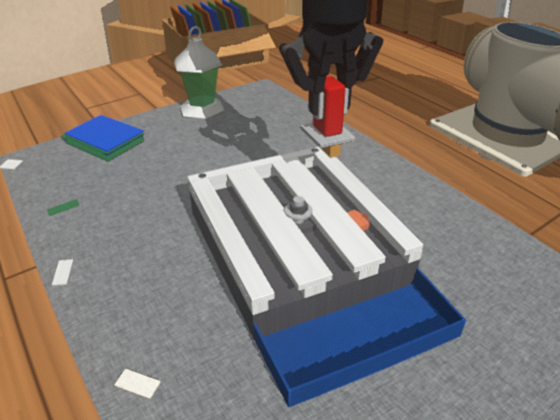

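```bash
python3 -m creep '[{"translation":[0,0,-2],"twist":0},{"translation":[0,0,-4],"twist":0},{"translation":[0,0,-5.5],"twist":0},{"translation":[0,0,-6.4],"twist":0},{"translation":[0,0,-6.8],"twist":0},{"translation":[0,0,-6.8],"twist":0},{"translation":[0,0,-6.8],"twist":0}]'
python3 - <<'E'
from loc import *
pl=np.load("plw.npy")
o=manip.observe();print(inv(pl,o["position"]),o["position"],o["force"])
for n in("wrist","scene","top"):
    d=read_camera(n);cv2.imwrite(f"pics/{n}4.png",d["frame"][:,:,::-1])
E
```

```text
time: 6.52
position: [0.4758, 0.0012, 0.0996]
orientation: [1.345, 1.115, -1.344]
force: [-0.5, 0.5, -2.3]
grip_width: 0.32
[-0.04482213  0.0702245   0.0996019 ] [0.47575486 0.00119997 0.0996019 ] [-0.51088931  0.54276036 -2.27258746]
```

View pics/wrist4.png

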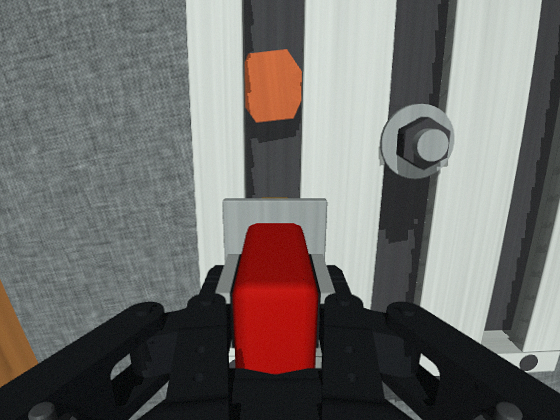

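View pics/scene4.png

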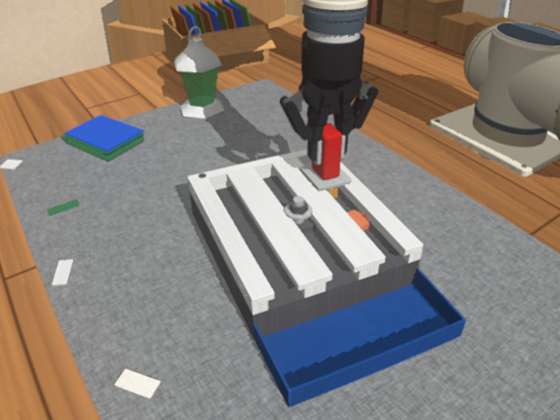

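```bash
python3 -m creep '[{"translation":[0,0,-0.1],"twist":0},{"translation":[0,0,-0.15],"twist":0},{"translation":[0,0,-0.15],"twist":0}]'
python3 -m creep '[{"translation":[0.1,0.5,0],"twist":0},{"translation":[0.25,1.3,0],"twist":0},{"translation":[0.4,2.1,0],"twist":0},{"translation":[0.55,2.9,0],"twist":0},{"translation":[0.7,3.7,0],"twist":0},{"translation":[0.85,4.4,0],"twist":0},{"translation":[1.0,5.2,0],"twist":0},{"translation":[1.1,5.8,0],"twist":0},{"translation":[1.2,6.2,0],"twist":0},{"translation":[1.2,6.2,0],"twist":0}]'
python3 - <<'E'
from loc import *
pl=np.load("plw.npy")
o=manip.observe();print(inv(pl,o["position"]),o["force"])
for n in("wrist","scene"):
    d=read_camera(n);cv2.imwrite(f"pics/{n}5.png",d["frame"][:,:,::-1])
E
```

```text
time: 6.92
position: [0.4755, 0.0011, 0.0988]
orientation: [1.346, 1.114, -1.344]
force: [-3.5, -0.4, 8.7]
grip_width: 0.321
time: 7.75
position: [0.488, 0.063, 0.0988]
orientation: [1.345, 1.113, -1.344]
force: [-1.0, -2.2, 5.4]
grip_width: 0.322
[0.01820962 0.06983043 0.09880421] [-1.03870149 -2.22632124  5.44874514]
```

View pics/wrist5.png

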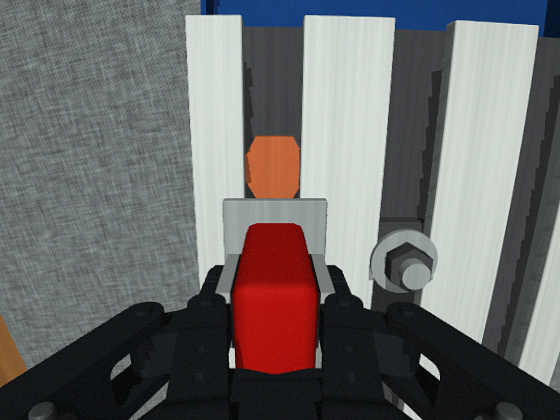

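View pics/scene5.png

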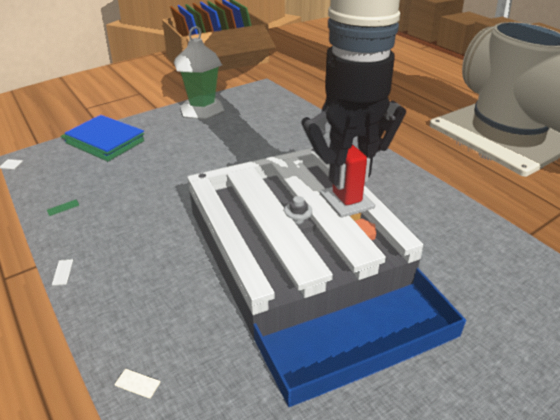

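The tongue is touching the scrap (274,165 in the wrist view) and the scraper is seated. I keep pushing.

```bash
python3 -m creep '[{"translation":[0.15,0.8,0],"twist":0},{"translation":[0.3,1.6,0],"twist":0},{"translation":[0.5,2.5,0],"twist":0},{"translation":[0.65,3.4,0],"twist":0},{"translation":[0.8,4.3,0],"twist":0},{"translation":[1.0,5.2,0],"twist":0},{"translation":[1.15,6.0,0],"twist":0},{"translation":[1.3,6.8,0],"twist":0},{"translation":[1.45,7.5,0],"twist":0},{"translation":[1.55,8.1,0],"twist":0}]'
python3 -m creep '[{"translation":[0,0,0],"twist":0},{"translation":[0,0,0],"twist":0},{"translation":[0,0,0],"twist":0}]'
python3 - <<'E'
from loc import *
pl=np.load("plw.npy")
o=manip.observe();print(inv(pl,o["position"]),o["force"])
for n in("wrist","scene"):
    d=read_camera(n);cv2.imwrite(f"pics/{n}6.png",d["frame"][:,:,::-1])
    print([(x["p"],x["point"]) for x in tip_of("scrap",n)])
E
```

```text
time: 8.68
position: [0.5033, 0.1435, 0.0988]
orientation: [1.345, 1.112, -1.345]
force: [-4.5, -11.5, 24.7]
grip_width: 0.32
time: 8.93
position: [0.5035, 0.1444, 0.0988]
orientation: [1.347, 1.114, -1.343]
force: [-1.7, 0.3, 5.0]
grip_width: 0.321
[0.10099171 0.06987637 0.09882963] [-1.68093701  0.25278951  4.98049152]
[(0.82, [132.8, 275.8])]
[(0.64, [308.5, 402.2])]
```

View pics/wrist6.png

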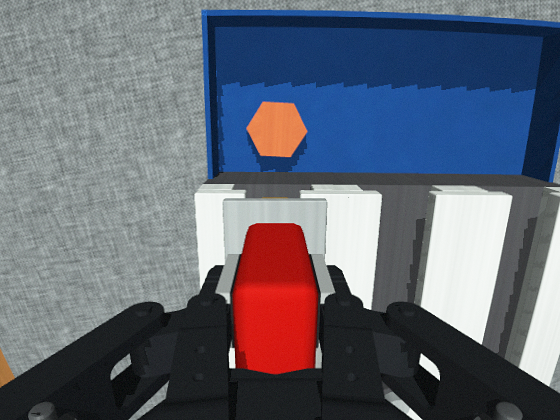

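View pics/scene6.png

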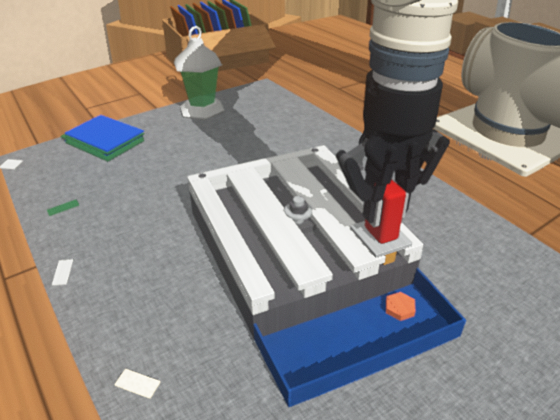

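The scrap lies in the tray: (276,130) in the wrist view, (402,308) in the scene view. I release the scraper and retreat.

```bash
python3 -m creep '[{"translation":[0,0,0],"twist":0},{"translation":[0,0,0],"twist":0},{"translation":[0,0,0],"twist":0},{"translation":[0,0,0],"twist":0},{"translation":[0,0,0],"twist":0},{"translation":[0,0,0],"twist":0}]' 8.5
python3 -m creep '[{"translation":[0,0,1.5],"twist":0},{"translation":[0,0,4],"twist":0},{"translation":[0,0,7],"twist":0},{"translation":[0,0,10],"twist":0},{"translation":[0,0,14],"twist":0},{"translation":[0,0,16],"twist":0},{"translation":[0,0,16],"twist":0}]'
python3 - <<'E'
from loc import *
pl=np.load("plw.npy")
for n,l in(("wrist",1),("scene",1),("top",0)):
    d=read_camera(n);cv2.imwrite(f"pics/{n}7.png",d["frame"][:,:,::-1])
    for k,z in(("scrap",.0075),("scraper",.069),("bolt",.045)): print(n,k,[(x["p"],inv(pl,unproj(d,x["point"][::-1],z)).round(3)) for x in tip_of(k,n)][:2])
E
```

```text
time: 9.63
position: [0.5025, 0.1441, 0.0977]
orientation: [1.345, 1.115, -1.345]
force: [-0.1, 1.2, -0.6]
grip_width: 0.998
time: 10.22
position: [0.5041, 0.1443, 0.2626]
orientation: [1.35, 1.111, -1.339]
force: [0.4, -0.2, -0.0]
grip_width: 0.996
wrist scrap [(0.95, array([0.159, 0.069, 0.008])), (0.5, array([-0.006, -0.006,  0.008]))]
wrist scraper [(0.76, array([0.098, 0.069, 0.069]))]
wrist bolt [(0.88, array([ 0.011, -0.001,  0.045]))]
scene scrap [(0.75, array([ 0.009, -0.002,  0.008])), (0.72, array([0.162, 0.07 , 0.008]))]
scene scraper [(0.57, array([0.098, 0.072, 0.069]))]
scene bolt [(0.55, array([0.009, 0.003, 0.045]))]
top scrap [(0.53, array([0.16 , 0.069, 0.007]))]
top scraper [(0.58, array([0.098, 0.07 , 0.069]))]
top bolt [(0.95, array([0.009, 0.004, 0.045]))]
```

View pics/wrist7.png

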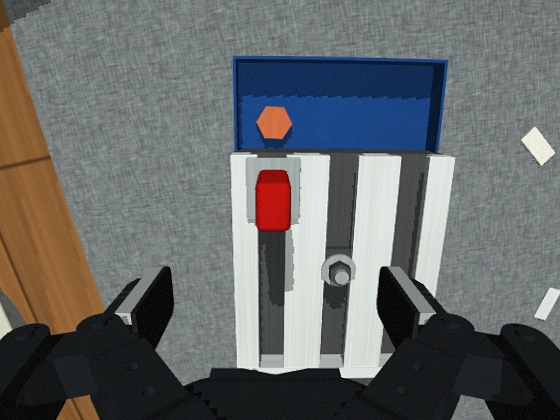

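View pics/scene7.png

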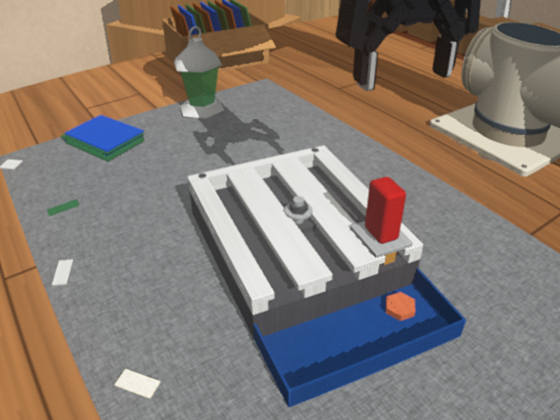

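The scraper stands upright at (385,215) in the scene view. The scrap lies flat in the tray at (402,306), and the bolt is where it was at (298,208).

```bash
python3 -c "
from station import manip
print(manip.job_done(), manip.observe()['time'])"
```

```text
the job is handed in; nothing more can be done
the job is handed in; nothing more can be done
```

The offcut is in the blue tray, the scraper is standing upright in the offcut's slot, and the job is handed in. I lifted the scraper out of the y = -70 slot and set it down behind the offcut in the y = +70 slot. I pushed it to about x = 100 mm, let go, and raised the gripper clear.

- **Offcut:** all three cameras put it at about plate (160, 70) mm, lying on the tray floor.
- **Scraper:** all three cameras put it at about (98, 70) mm, seated upright.
- **Bolt:** it looks unmoved in the pictures. Its position estimates are scattered by up to about 10 mm: 4 to 15 mm in x before the work, 9 to 11 mm after.
- **Limits:** the clock read about 10 s at the last move. The highest force I saw at the end of any move was about 28 N, and I had no readings in between.

Two checks disagreed:
- **Plate position:** the scene camera's fit was about 9 mm off the top and wrist fits. I used the wrist fit, and the scraper seated with it.
- **False detections:** the network also reported scrap near the bolt in the wrist and scene pictures (p = 0.50 and 0.75). The pictures show only the bolt there.

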